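Hang the graduated dial plate and bed it against its stop

TASK

Lift the black dial plate out of the wooden rack and hang it by its slot on the stand's strip hook, with the white graduated face outward, away from the stand. Slide it back along the hook until it meets the brass stop disc, keep it pressed there with a light steady push (about 6 N, for half a second; never 15 N or more), then let go and leave it hanging straight and still. Set it onto the hook gently, and do not disturb the green filter plate, the blue meter, the lens or the brass weight.

Things in the scene. Friction and masses are not known exactly. Their poses are not given: they have to be found in the camera images.
- dial: loose black plate, 0.14 kg, 10 mm thick (x), 160 tall (z), upright in a rack slot. Origin: bottom edge centre, mid thickness; +x out of the graduated face (white 76 mm disc, black ticks, red pointer; tab front and front half of tab's top edge white; back plain black). 90 mm wide up to z 82, then a 42 mm wide tab to z 160 with a slot. Tab above z 104 is solid: pinch it there through its thickness
- dial_slot (a point): middle of the upper edge of the plate's through slot (0, 0, 104 mm in the plate's frame, mid thickness; plate's axes). The slot is 18 mm wide, from z 82 to 104 of the plate. When hanging, fingers that pinch the tab clear the hook's tip and the stop disc if the fingertips are no lower than 18 mm above this point
- dial_front (a point): imaginary point 100 mm out from point dial_slot on the graduated side (100, 0, 104 mm in the plate's frame); plate's axes
- hook: fixed rigid level steel strip, 10 mm wide, 5 mm thick, its top 170 mm above the table. Origin: middle of the strip's top at its root, by the front of the stand's post. +x outward along the strip, z up. It ends in a red upturned tip, x 60 to 65 mm, that rises 8 mm above the strip's top
- stand: fixed foot 90 x 110 x 18 mm and post, 24 mm thick, 178 mm tall, behind the hook's root; origin on the table below the hook's origin, same axes. Round the strip is a rigid brass stop disc, 56 mm across, upper edge 16 mm above the strip's top; its front face is clamped 12 to 32 mm out from the hook's origin: differs each time, not reported, to be felt for
- rack: fixed wooden rack, base 120 x 110 x 10 mm; origin under its centre. Two slots, 13 mm wide and 98 mm long (along y), at x = -37 and +37 mm, floor 10 mm and wall tops 40 mm above the table. Turned any way
- filter: loose green filter plate 10 x 90 x 100 mm standing in the rack's other slot, origin at its bottom edge centre; leave it in place
- meter: loose blue multimeter 150 x 85 x 42 mm lying flat, origin under its centre; leave alone
- lens: loose lens of 56 mm diameter on a round foot of 60 mm, 104 mm tall, origin under its centre; leave alone
- weight: loose brass weight, 40 mm diameter, 50 mm tall, origin under its centre; leave alone
There are look-alikes about, which are no part of the job. There is more than one size of the dial; the job needs the middle-sized. What is shaped like the stand but pink is not meant.

How it is judged:
By the outcome, as a careful person would: the job done as asked, in the order asked, and still so for the second after the job is handed in, with the robot touching nothing.
It also fails if it takes over 51 s, if anything falls off the work surface, if the arm or the gripper's body presses on something with over 40 N, if the wrist force passes 120 N, or if a joint passes its speed limit or range.

ROBOT

A 6-joint arm with a two-finger parallel gripper is mounted at the origin on the work surface. World frame = base frame: x ahead of the robot, y to its left, z up, the work surface at z = 0. Lengths are in mm, angles in rad, forces in N, time in s.
With the tool pointing down it reaches from about 300 to 775 mm from the base axis. Payload 14.6 kg.
Tool frame: the origin (TCP) lies on the centre line of the jaws, within the pads' length; the fingertips stand 19 mm ahead of it and the grasp point (between the pads) is the TCP (bot.tip_reach is the distance from the TCP to the fingertips, in mm); y points along the fingers, x is the direction in which the jaws open and shut, and the axes are right-handed (so a half turn about y gives the same grasp; the last joint's range is limited). The gripper opens to 85 mm and grips with 20 to 120 N. Pads are 22 mm wide; open, the fingers measure 114 mm over their backs; the gripper's body (76 mm by 85 mm) begins 54 mm behind the grasp point. The pads swing forward as they close: fully open they stand 13 mm farther back than shut.
Start: joints at [1.241, 0.3, 1.521, -0, 1.321, -0.067], TCP at [142.88, 531.107, 250.281] pointing down, gripper open.
Joint ranges: [-3.03, 3.03], [-0.79, 2.21], [0.23, 2.52], [-1.04, 4.18], [0, 3.07], [-2.55, 2.55]. Speed limits (rad/s): [2.22, 2.22, 2.57, 3.14, 3.14, 3.14].

INTERFACE

Orientations are given as a unit quaternion [w, x, y, z].
In Python, from rig import bot gives the robot as it stands. Calls block until the motion is done:
- bot.move_to(position, orientation): joint-space move of the TCP to a pose.
- bot.servo_line(position, attitude=None, speed=150, until_force=None): straight line of the TCP; attitude=None keeps the orientation; speed is the mean speed in mm/s. With until_force (N) it stops when the force on the tool has changed by that much, and returns True; else False.
- bot.move_joints(angles): joint-space move.
- bot.move_gripper(opening, grip_force=None): finger opening in mm; grip_force is the grip in N (None keeps the last); returns when the fingers have stopped.
- bot.dwell(seconds).
- bot.ik(position, orientation): joint angles nearest the present ones, or None.
- bot.read_state(): the state.
- bot.read_camera(name): name is "scene" or "side" or "wrist"; returns a dict with "image" (480x640x3 uint8, blue, green, red), "depth" (480x640 float32, mm along the optical axis (not along the pixel's ray), 0 where there is no reading), "fovy" (degrees; the focal length in pixels is half the picture's height over the tangent of half this angle, whatever the lens; pixels are square), "cx", "cy" (the principal point, pixels), "eye" and "attitude" of the camera in the world; the wrist camera has in their place "mount" (4x4, takes a point from camera to tool coordinates, whose origin is the TCP and whose axes are the tool frame's). Camera axes: x right, y down, z forward; pixel columns grow to the right and rows downward; lengths in mm; the calibration is good to about 2 mm. A picture is of the moment at which its call begins: read the wrist's pose just before it.
A pose or a line that the arm cannot do raises bot.MotionError and nothing moves.
- bot.finish_job(): hands the job in, once; it reports no verdict.
The state is a dict: "clock": time; "joint_positions": joint angles; "qvel": joint speeds; "effort": joint torques, N m; "ee_pos": TCP position; "tool_rot": TCP orientation; "ft_force": force on the tool from outside, world axes, zero at the start; "moment": the same for the moment, N m; "grip_width": finger opening in mm.
Only numpy, scipy, OpenCV 4.12 (cv2) and the standard library are available. Lean on these libraries where they do the work, as an engineer would, in place of code of your own. Each camera call takes 0.05 s, during which the arm holds its last target. There are 200 camera calls.

## Working session

There is one attempt and no reset: what is moved stays moved. The work goes in short steps, each a Python script; the robot and the scene stay as the last script left them, time stands still between calls to the robot, and variables do not carry over. Pictures are saved under pics/ and viewed, about 8 in all and at most 12, crops included, and the job is handed in when it is done.

```bash
ls; mkdir -p pics; cat > h.py <<'E'
import numpy as np, cv2
from rig import bot
from scipy.spatial.transform import Rotation as R
def rot(q): return R.from_quat(np.r_[q[1:],q[0]]).as_matrix()
def quat(M): q=R.from_matrix(M).as_quat(); return [float(v) for v in np.r_[q[3],q[:3]]]
def cam(n):
    s=bot.read_state(); c=bot.read_camera(n)
    if 'mount' in c and c['mount'] is not None:
        T=np.eye(4);T[:3,:3]=rot(s['tool_rot']);T[:3,3]=s['ee_pos'];T=T@np.array(c['mount'])
        c['Rm'],c['t']=T[:3,:3],T[:3,3]
    else: c['Rm'],c['t']=rot(c['attitude']),np.array(c['eye'])
    c['f']=240/np.tan(np.radians(c['fovy'])/2)
    return c
def cloud(c):
    v,u=np.mgrid[:480,:640]; d=c['depth']
    P=np.stack([(u-c['cx'])/c['f']*d,(v-c['cy'])/c['f']*d,d],-1)
    return P@c['Rm'].T+c['t']
E
python3 - <<'E'
from h import *
import pickle
for n in ("scene","side","wrist"):
    c=cam(n); cv2.imwrite(f"pics/{n}0.png",c['image']); pickle.dump(c,open(f"{n}0.pkl","wb"))
    print(n,c['fovy'],c['cx'],c['cy'],c['t'].round(),c['Rm'].round(2).tolist(),(c['depth']>0).mean(), {k:v for k,v in c.items() if k not in('image','depth','Rm','t')})
print(bot.read_state())
E
```

```text
pics
scene 47.54993905924917 326.3259310508979 248.7371229782725 [1193.  513. 1022.] [[-0.62, 0.59, -0.51], [0.79, 0.47, -0.4], [0.0, -0.65, -0.76]] 0.9959537760416667 {'fovy': 47.54993905924917, 'cx': 326.3259310508979, 'cy': 248.7371229782725, 'eye': array([1192.94571949,  512.50511516, 1021.74747934]), 'attitude': array([-0.15293207,  0.40869523,  0.84308561, -0.31430342]), 'f': np.float64(544.7973140939408)}
side 53.1242101510173 323.4740002883797 243.16194459448266 [ 445. -715.  771.] [[0.99, -0.12, 0.11], [-0.17, -0.63, 0.76], [-0.02, -0.77, -0.64]] 0.9959049479166666 {'fovy': 53.1242101510173, 'cx': 323.4740002883797, 'cy': 243.16194459448266, 'eye': array([ 444.87118386, -714.92194618,  770.74415617]), 'attitude': array([-0.42283851,  0.90229089, -0.08019358,  0.0254507 ]), 'f': np.float64(480.0617093531219)}
wrist 59.825367742585904 314.7189728444314 235.27846996099927 [ 67. 551. 374.] [[0.26, 0.92, 0.3], [0.97, -0.25, -0.08], [-0.0, 0.31, -0.95]] 0.9961295572916666 {'fovy': 59.825367742585904, 'cx': 314.7189728444314, 'cy': 235.27846996099927, 'mount': array([[ 9.99999657e-
[... 348 characters left out ...]
272113)}
{'clock': 0.15, 'joint_positions': array([ 1.24141895e+00,  3.00298407e-01,  1.52142611e+00,  4.70146899e-06,
        1.32066881e+00, -6.65971563e-02]), 'qvel': array([ 6.45180464e-04, -1.22377736e-03, -4.17161552e-03,  6.58569900e-05,
        1.98633851e-03,  9.84926010e-04]), 'effort': array([ 9.06718515e-05, -5.43670750e+01, -3.61881709e+01, -4.26070153e-05,
        3.20110797e-03,  4.87761724e-06]), 'ee_pos': array([142.82289223, 530.97613503, 249.88160086]), 'tool_rot': array([-0.56104123,  0.56135231,  0.42994728, -0.43042033]), 'ft_force': array([-0.85365382, -0.2675518 ,  0.04788479]), 'moment': array([ 0.02026255, -0.01960851,  0.01866024]), 'grip_width': 85.17189731821388}
```

View pics/scene0.png

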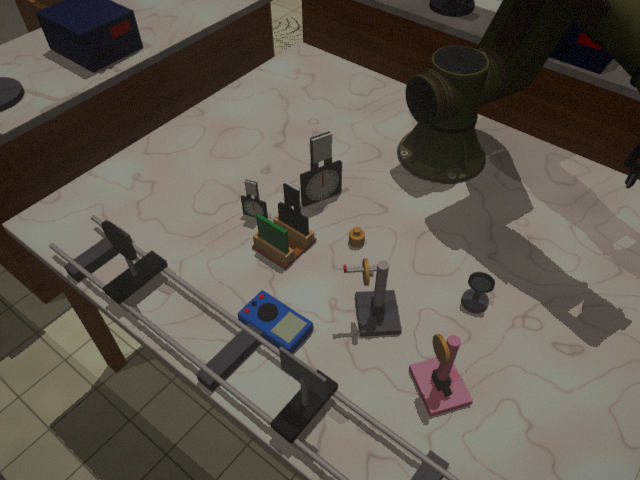

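View pics/side0.png

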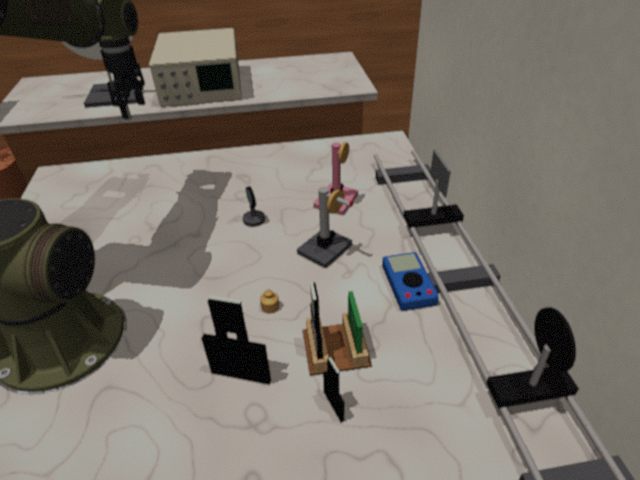

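Scene view: the dial-like plates are the large one at (322,180), the small one at (252,200) and one in the rack at (293,210). Stands are grey at (378,300) and pink at (440,380). The job wants the rack plate and the grey stand. I'll confirm this in a crop and measure.

```bash
python3 - <<'E'
from h import *
import pickle
S=pickle.load(open("scene0.pkl","rb"));D=pickle.load(open("side0.pkl","rb"))
a=cv2.resize(S['image'][120:350,220:420],(480,552),interpolation=cv2.INTER_CUBIC)
b=cv2.resize(D['image'][270:430,290:380],(310,552),interpolation=cv2.INTER_CUBIC)
cv2.imwrite("pics/crop1.png",np.hstack([a,b]))
for n,c in(("scene",S),("side",D)):
    P=cloud(c); hsv=cv2.cvtColor(c['image'],cv2.COLOR_BGR2HSV); H,s,V=[hsv[...,i] for i in range(3)]
    Z=P[...,2]; X=P[...,0];Y=P[...,1]
    print(n,"table z",np.median(Z[(np.abs(Z)<15)&(X>200)&(X<700)&(abs(Y)<400)]))
    def rep(name,m,k=6):
        cnt,lab,st,ce=cv2.connectedComponentsWithStats(m.astype(np.uint8))
        for i in range(1,cnt):
            if st[i,4]>=k:
                p=P[lab==i]; print(n,name,st[i].tolist(),ce[i].round(1),'med',np.median(p,0).round(1),'min',np.percentile(p,3,axis=0).round(),'max',np.percentile(p,97,axis=0).round())
    w=(X>150)&(X<900)&(abs(Y)<450)
    rep("green",w&(H>40)&(H<85)&(s>100)&(Z>15),30)
    rep("red",w&((H<8)|(H>172))&(s>130)&(Z>80))
    rep("brass",w&(H>10)&(H<28)&(s>110)&(Z>15),25)
    rep("blue",w&(H>100)&(H<125)&(s>120)&(Z>15),200)
    rep("tallthings",w&(Z>45)&(Z<260),60)
E
```

```text
scene table z -0.09805389260839092
scene green [257, 214, 30, 20, 149] [272.2 224.1] med [ 589.8 -118.9  109.1] min [ 584. -165.  100.] max [594. -83. 113.]
scene red [344, 265, 2, 7, 13] [344.5 267.8] med [633.8 118.8 175.5] min [630. 115. 168.] max [636. 121. 179.]
scene brass [627, 55, 12, 14, 51] [633.7  61.7] med [154.9 393.5 506.2] min [152. 383. 494.] max [159. 401. 517.]
scene brass [274, 215, 39, 30, 278] [294.6 231.3] med [ 526.6 -108.7   37. ] min [ 506. -178.   17.] max [530. -72.  43.]
scene brass [349, 227, 16, 18, 206] [356.3 235.4] med [438.7  13.7  31.4] min [421.  -5.  16.] max [452.  27.  48.]
scene brass [253, 232, 42, 30, 279] [273.6 248.1] med [ 600.2 -115.    37.8] min [ 576. -177.   18.] max [604. -72.  43.]
scene brass [363, 259, 7, 26, 117] [366.1 270.9] med [614.5 157.9 178.2] min [593. 137. 150.] max [625. 169. 187.]
scene brass [433, 334, 17, 31, 292] [441.7 348.7] med [669.5 363.7 170.4] min [656. 343. 137.] max [681. 383. 186.]
scene blue [238, 291, 74, 60, 1216] [271.6 319.5] med [757.6  13.4  33.4] min [707. -52.  28.] max [785.  90.  37.]
scene tallt
[... 2510 characters left out ...]
  315.6  83.5] min [404. 301.  51.] max [425. 345. 103.]
side tallthings [310, 283, 13, 73, 570] [315.6 318.8] med [ 511.6 -147.7  107.6] min [ 508. -173.   49.] max [ 518. -101.  171.]
side tallthings [348, 291, 15, 59, 542] [354.8 320.5] med [ 584.1 -143.5   95.6] min [ 582. -173.   49.] max [592. -90. 111.]
side tallthings [201, 296, 68, 75, 2973] [231.8 336.6] med [ 363.9 -165.8  106.5] min [ 314. -186.   50.] max [ 413. -145.  208.]
side tallthings [487, 307, 89, 99, 4028] [539.7 361.9] med [ 860.5 -306.8  127.1] min [ 794. -345.   49.] max [ 893. -265.  215.]
side tallthings [323, 358, 22, 52, 534] [333.3 382. ] med [ 522.9 -261.2   79.2] min [ 513. -285.   47.] max [ 533. -226.  122.]
```

View pics/crop1.png

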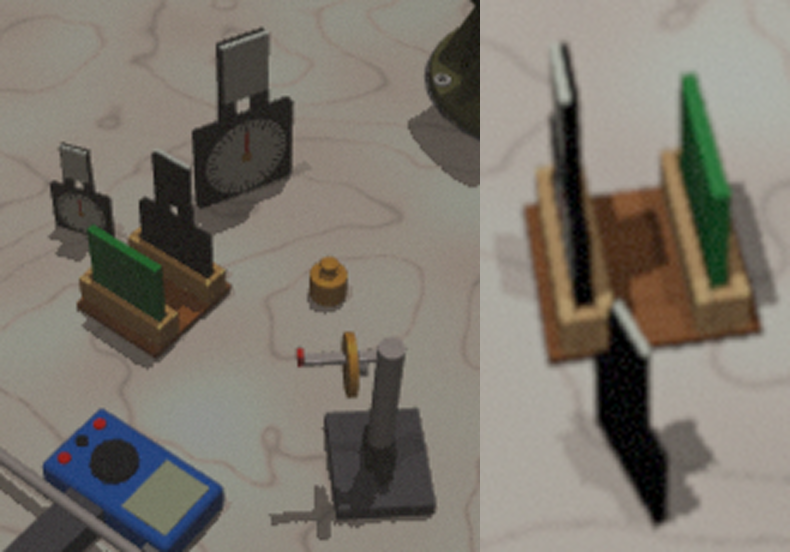

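The crop confirms the choice. The rack plate stands 171 mm high (large 208, small 122), with its back towards the camera (+x) and its white edge on the −x side. The grey stand's hook ends in the red tip at (344,268). Next I'll look at both from close up with the wrist camera.

```bash
cat >> h.py <<'E'
def down(a):  # tool y down, tool x at azimuth a (deg)
    a=np.radians(a); x=np.array([np.cos(a),np.sin(a),0]); y=np.array([0,0,-1.]); return quat(np.stack([x,y,np.cross(x,y)],1))
E
python3 - <<'E'
from h import *
import pickle
print(bot.read_state()['clock'])
for p,A in(((615,145,290),(-52,128)),((514,-122,290),(180,0))):
    for a in A: q=bot.ik(p,down(a)); print(p,a,None if q is None else np.round(q,2))
for k,p,A in(("hook",(615,145,290),(-52,128)),("dial",(514,-122,290),(0,180))):
    a=[a for a in A if bot.ik(p,down(a)) is not None]
    a=min(a,key=lambda a:abs(bot.ik(p,down(a))[5]))
    bot.move_to(p,down(a)); bot.dwell(.2); c=cam("wrist"); pickle.dump(c,open(k+".pkl","wb")); cv2.imwrite(f"pics/{k}.png",c['image'])
    print(k,a,bot.read_state()['clock'],bot.read_state()['ee_pos'])
cv2.imwrite("pics/both.png",cv2.resize(np.vstack([cv2.imread("pics/hook.png"),cv2.imread("pics/dial.png")]),(400,600),interpolation=cv2.INTER_AREA))
E
```

```text
0.15
(615, 145, 290) -52 [ 0.17  0.46  1.21 -0.    1.47  1.08]
(615, 145, 290) 128 [ 0.17  0.46  1.21  0.    1.47 -2.06]
(514, -122, 290) 180 None
(514, -122, 290) 0 [-0.3   0.22  1.53 -0.    1.39 -0.3 ]
hook -52 2.5833 [614.84894837 145.46449497 290.02499437]
dial 0 4.0833 [ 514.21154199 -121.56636466  289.91097402]
```

View pics/both.png

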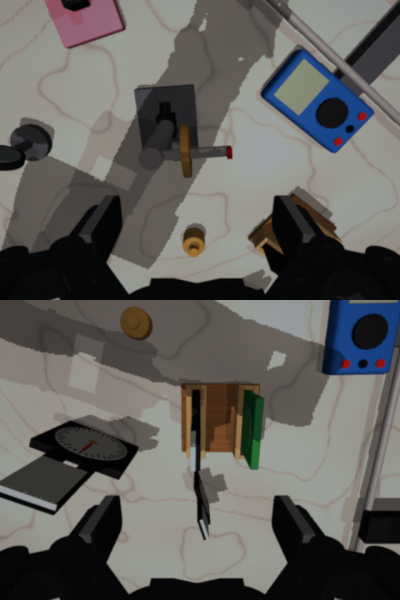

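The upper half (hook view) shows the strip at about (205,153) running to its red tip at (229,152), with the brass disc at (186,150). The lower half (dial view) shows the dial as a dark edge at (195,430), white side left (−x). Now the exact frames.

```bash
python3 - <<'E'
from h import *
import pickle
def pc(p):
    m=p[:,:2].mean(0); u,s,v=np.linalg.svd(p[:,:2]-m,full_matrices=False); d=v[0]
    return m.round(1),np.degrees(np.arctan2(d[1],d[0])).round(1),(s/np.sqrt(len(p))).round(2)
for n in("hook","scene0","side0"):
    c=pickle.load(open(n+".pkl","rb"));P=cloud(c);I=c['image'];hsv=cv2.cvtColor(I,cv2.COLOR_BGR2HSV);H,s,V=[hsv[...,i] for i in range(3)]
    X,Y,Z=P[...,0],P[...,1],P[...,2]
    w=(abs(X-615)<60)&(abs(Y-145)<60)
    red=w&((H<8)|(H>172))&(s>120)&(Z>160)&(Z<185); br=w&(H>8)&(H<28)&(s>110)&(Z>130)&(Z<195)
    st=w&(s<90)&(Z>163)&(Z<174)
    print(n,'red',red.sum(),np.median(P[red],0).round(1),P[red].min(0).round(1),P[red].max(0).round(1))
    print('brass',br.sum(),np.median(P[br],0).round(1),pc(P[br]),'top',np.percentile(P[br][:,2],98))
    print('strip',st.sum(),pc(P[st]),np.median(P[st],0).round(1)); 
    pt=w&(Z>174.5)&(Z<182)&(s<90); print('post top',pt.sum(),np.median(P[pt],0).round(1),P[pt].min(0).round(1),P[pt].max(0).round(1))
for n in("dial","scene0","side0"):
    c=pickle.load(open(n+".pkl","rb"));P=cloud(c);I=c['image']
    X,Y,Z=P[...,0],P[...,1],P[...,2]
    w=(abs(X-514)<25)&(abs(Y+122)<60)
    t=w&(Z>165)&(Z<176); print(n,'top',t.sum(),pc(P[t]),P[t].min(0).round(1),P[t].max(0).round(1))
    b=w&(Z>48)&(Z<164); print('body',b.sum(),pc(P[b]),P[b].min(0).round(1),P[b].max(0).round(1))
    A=np.c_[P[b][:,1:],np.ones(b.sum())]; k=np.linalg.lstsq(A,P[b][:,0],rcond=None)[0]; print('plane x=ay+bz+c',k.round(4))
c=pickle.load(open("hook.pkl","rb")); cv2.imwrite("pics/hz.png",cv2.resize(c['image'][190:310,230:390],(800,600),interpolation=cv2.INTER_CUBIC))
E
```

```text
hook red 140 [632.6 118.6 178. ] [627.8 113.4 170.4] [636.3 121.9 179.9]
brass 1306 [609.8 153.9 181. ] (array([608.7, 153. ]), np.float64(-136.9), array([13.86,  2.45])) top 186.50335701380814
strip 1829 (array([607.5, 145.9]), np.float64(-52.0), array([22.04,  4.52])) [608.6 142.8 170. ]
post top 1189 [581.2 173.8 178.1] [568.8 112.2 174.6] [636.5 185.4 181.7]
scene0 red 15 [634.3 119.1 175.2] [629.5 114.7 166. ] [636.5 121.4 179.1]
brass 117 [614.5 157.9 178.2] (array([612.5, 156.5]), np.float64(43.7), array([12.68,  2.35])) top 186.86137230528868
strip 187 (array([605.9, 151.7]), np.float64(-54.2), array([23.66,  4.8 ])) [605.1 153.5 169. ]
post top 95 [582.2 175.5 177.8] [567.7 140.9 174.5] [593.6 186.7 181.4]
side0 red 14 [630.9 114.5 175.7] [628.9 110.8 168. ] [634.9 121.1 178.3]
brass 228 [598.6 139.  165.9] (array([599.3, 140.7]), np.float64(-139.6), array([13.64,  3.17])) top 185.17074180576805
strip 131 (array([602.9, 143.5]), np.float64(-42.0), array([27.15,  4.57])) [609.3 140.2 168.7]
post top 58 [581.  170.8 176.9] [569.1 142.3 175.2] [591.6 184.1 180.6]
dial top 1112 
[... 200 characters left out ...]
5   52.6] [518.7 -81.7 163.8]
plane x=ay+bz+c [4.350000e-02 1.360000e-02 5.163166e+02]
scene0 top 80 (array([ 514.8, -124. ]), np.float64(89.9), array([12.81,  3.58])) [ 507.8 -145.6  165.3] [ 521.2 -103.1  173.6]
body 754 (array([ 517.4, -121.6]), np.float64(91.2), array([23.32,  2.73])) [ 506.4 -170.6   48. ] [523.  -78.7 163.8]
plane x=ay+bz+c [-2.030000e-02 -1.500000e-03  5.150574e+02]
side0 top 111 (array([ 513.4, -129.8]), np.float64(-90.2), array([12.76,  3.02])) [ 508.4 -149.4  165.2] [ 518.8 -106.8  172.1]
body 442 (array([ 511.9, -147.6]), np.float64(-85.8), array([20.41,  2.97])) [ 507.7 -174.    48.3] [518.6 -85.1 163.3]
plane x=ay+bz+c [-7.970000e-02  2.170000e-02  4.978983e+02]
```

View pics/hz.png

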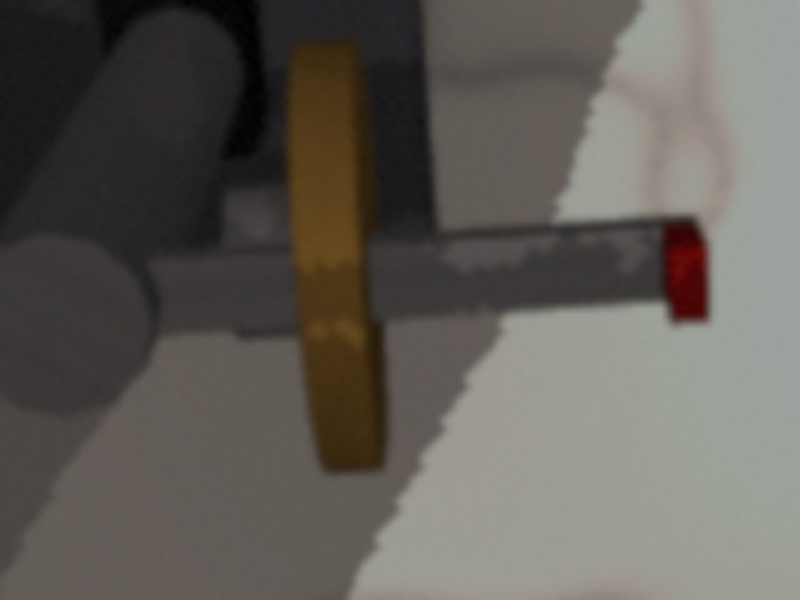

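```bash
python3 - <<'E'
from h import *
import pickle
c=pickle.load(open("hook.pkl","rb"));P=cloud(c);hsv=cv2.cvtColor(c['image'],cv2.COLOR_BGR2HSV);H,s,V=[hsv[...,i] for i in range(3)]
Z=P[...,2];w=np.zeros(Z.shape,bool);w[190:310,230:390]=1
red=w&((H<8)|(H>172))&(s>120)&(Z>175)&(Z<181); tip=P[red].mean(0)
pt=w&(Z>175.5)&(Z<181)&(np.hypot(P[...,0]-581,P[...,1]-174)<22); post=P[pt]
(pcx,r)=cv2.minEnclosingCircle(post[:,:2].astype(np.float32)); print('tip',tip,'post circ',pcx,r,post.mean(0))
th=np.radians(-52)
for k in range(4):
    d=np.array([np.cos(th),np.sin(th)]);n=np.array([-d[1],d[0]])
    q=P[...,:2]-tip[:2]; a=q@d; b=q@n
    m=w&(abs(Z-170)<3)&(a>-32)&(a<-5)&(abs(b)<9)
    # mid of edges in bins
    A=[];B=[]
    for lo in range(-32,-5,3):
        k=m&(a>=lo)&(a<lo+3)
        if k.sum()>20: A.append(lo+1.5);B.append((np.percentile(b[k],3)+np.percentile(b[k],97))/2)
    f=np.polyfit(A,B,1); th+=np.arctan(f[0])
    print(np.degrees(th),f,np.round(B,1),np.percentile(b[m],[1,99]),Z[m].mean())
rb=P[red]-tip; print('red perp',np.percentile(rb[:,:2]@n,[2,98]),'along',np.percentile(rb[:,:2]@d,[2,98]))
v=tip[:2]-pcx; print('post->tip',np.degrees(np.arctan2(v[1],v[0])),np.hypot(*v))
br=w&(H>8)&(H<28)&(s>110)&(Z>150)&(Z<195); print('disc along',np.percentile((P[br][:,:2]-tip[:2])@d,[1,99])+62.5)
E
```

```text
tip [632.01517762 118.02934874 178.12975559] post circ (580.1619262695312, 173.75531005859375) 12.127436637878418 [581.71752557 172.60617832 178.10726766]
-47.807096011619386 [ 0.07331089 -0.8943686 ] [-3.1 -2.9 -2.7 -2.5 -2.2 -1.9 -1.8 -1.6 -1.4] [-7.94435148  3.26860687] 170.00865342874698
-47.78673686447659 [ 3.55334165e-04 -9.02566153e-01] [-1.  -0.9 -0.9 -1.  -0.8 -0.8 -1.  -0.9 -1. ] [-6.01035533  4.12446473] 170.00545034847335
-47.78608471450476 [ 1.13821642e-05 -9.02430727e-01] [-1.  -0.9 -0.9 -1.  -0.8 -0.8 -1.  -0.9 -1. ] [-6.00647954  4.13445696] 170.00545034847335
-47.78606382469407 [ 3.64595977e-07 -9.02426387e-01] [-1.  -0.9 -0.9 -1.  -0.8 -0.8 -1.  -0.9 -1. ] [-6.00635537  4.13477703] 170.00545034847335
red perp [-4.68085648  4.12886285] along [-2.14750785  2.07021364]
post->tip -47.06168232806634 76.11926457683212
disc along [16.36888075 24.22838003]
```

Hook: tip centre at about (631.6,117.6), outward azimuth −47.6°, disc front at about x=24. Dial: tab centre (513.4,−126.6), face azimuth about 180°. Grasping now.

```bash
python3 - <<'E'
from h import *
bot.move_gripper(50,40)
q=down(-0.3)
bot.move_to((513.4,-126.6,210),q); bot.servo_line((513.4,-126.6,156),speed=80)
s=bot.read_state(); print(s['clock'],s['ee_pos'].round(1),s['ft_force'].round(2))
bot.move_gripper(0,40); bot.dwell(.15)
s=bot.read_state(); print(s['clock'],s['grip_width'],s['ee_pos'].round(1),s['ft_force'].round(2))
bot.servo_line((513.4,-126.6,290),speed=110); bot.dwell(.2)
s=bot.read_state(); print(s['clock'],s['grip_width'],s['ee_pos'].round(1),s['ft_force'].round(2))
im=[]
for n in("scene","side","wrist"):
    c=cam(n); P=cloud(c); Z=P[...,2]; w=(abs(P[...,0]-513)<14)&(abs(P[...,1]+127)<60)&(Z>125)&(Z<238)
    p=P[w]; lo=p[p[:,2]<205]; print(n,w.sum(),lo.min(0).round(1),lo.max(0).round(1))
    im.append(c['image'])
cv2.imwrite("pics/lift.png",np.hstack([cv2.resize(im[0][110:260,220:370],(400,400)),cv2.resize(im[1][200:350,240:390],(400,400))]))
E
```

```text
5.7667 [ 513.7 -126.7  156.5] [-0.2   0.19 -0.6 ]
6.35 9.614713443285279 [ 513.6 -126.7  156.4] [-0.78  0.05  5.44]
7.9167 9.370496890220217 [ 513.3 -126.6  289.6] [ 0.63 -0.75 -2.05]
scene 969 [ 508.1 -172.3  141.2] [523.2 -79.1 204.9]
side 504 [ 508.  -174.6  142.4] [518.8 -82.7 204.6]
wrist 1705 [508.2 -97.8 147.6] [519.1 -81.5 204.9]
```

View pics/lift.png

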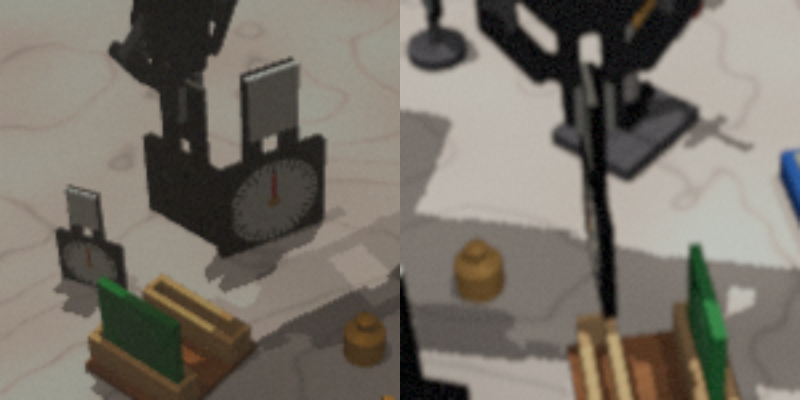

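The dial is held and lifted (width 9.4 mm), and the filter is undisturbed. Next I carry it to just in front of the hook and check alignment before inserting.

```bash
cat >> h.py <<'E'
HA=-47.6; hd=np.array([np.cos(np.radians(HA)),np.sin(np.radians(HA)),0]); hn=np.array([-hd[1],hd[0],0]); c0=np.array([631.6,117.6,170.])
def hp(x,up,lat=0): return c0+(x-62.5)*hd+lat*hn+np.array([0,0,up+42])
def st(tag=''):
    s=bot.read_state(); f=s['ft_force']; e=s['ee_pos']-c0
    print(tag,round(s['clock'],2),'hx %.1f lat %.1f up %.1f'%(e@hd+62.5,e@hn,e[2]-42),'F along %.2f lat %.2f z %.2f'%(f@hd,f@hn,f[2]),'w %.1f'%s['grip_width']); return s
E
python3 - <<'E'
from h import *
q=down(HA+180)
print(bot.ik(hp(100,66),q))
bot.move_to(hp(100,66),q); bot.servo_line(hp(100,12.5),speed=60); bot.dwell(.3); st()
import pickle
im=[]
for n in("scene","side","wrist"):
    c=cam(n); pickle.dump(c,open(n+"1.pkl","wb")); im.append(c['image'])
    P=cloud(c); b=(P-c0)@np.stack([hd,hn,[0,0,1]],1); b[...,0]+=62.5
    w=(abs(b[...,0]-100)<12)&(abs(b[...,1])<60)&(b[...,2]>-110)&(b[...,2]<20)
    p=b[w]; print(n,w.sum(),np.percentile(p,1,axis=0).round(1),np.percentile(p,99,axis=0).round(1))
cv2.imwrite("pics/pre.png",np.hstack([cv2.resize(im[0][200:350,290:440],(400,400)),cv2.resize(im[2],(400,400))]))
E
```

```text
[ 0.08079383  0.54481689  1.114238    0.          1.48253776 -2.2300221 ]
 11.09 hx 100.0 lat 0.0 up 12.7 F along 0.00 lat -0.23 z -0.51 w 9.4
scene 289 [ 96.4 -35.3 -90.5] [106.5  46.5  17.9]
side 969 [ 97.4 -47.9 -90.9] [109.4  41.7  18.2]
wrist 2037 [ 96.3 -45.9 -85.2] [106.9 -21.4  19.1]
```

View pics/pre.png

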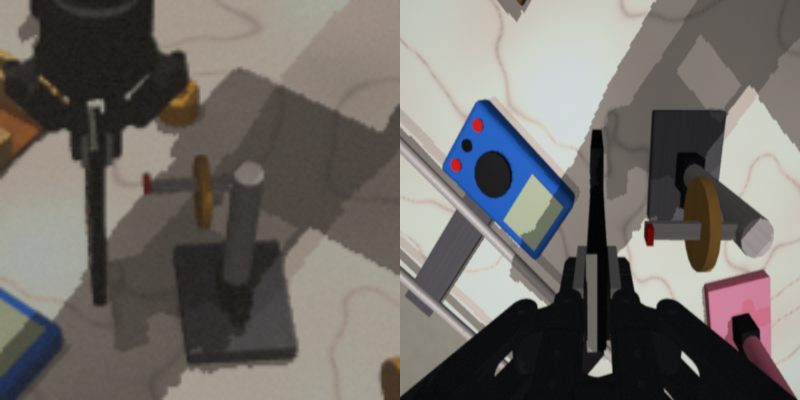

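The face points outward (away from the stand), and in hook coordinates the plate is centred within about 1 mm laterally, with its bottom at the expected height. Insert with a contact guard, then lower gently.

```bash
python3 - <<'E'
from h import *
hit=bot.servo_line(hp(44,12.5),speed=35,until_force=3); st(f'insert hit={hit}')
if not hit:
    bot.dwell(.2); s=st('rest')
    hit=bot.servo_line(hp(44,4),speed=25,until_force=1.2); st(f'low1 {hit}')
    if not hit:
        hit=bot.servo_line(hp(44,-4),speed=8,until_force=1.2); st(f'low2 {hit}')
    bot.dwell(.2); st('settle')
E
```

```text
insert hit=False 12.99 hx 44.2 lat -0.0 up 12.4 F along -0.05 lat 0.10 z -2.02 w 9.5
rest 13.19 hx 44.1 lat -0.0 up 12.5 F along -0.03 lat -0.19 z -1.16 w 9.5
low1 False 13.68 hx 44.0 lat -0.0 up 3.9 F along -0.42 lat -0.08 z -1.68 w 9.3
low2 True 14.26 hx 44.0 lat 0.0 up 0.4 F along 0.04 lat 0.43 z 5.22 w 9.1
settle 14.46 hx 44.0 lat 0.0 up 0.4 F along -0.19 lat 0.16 z 5.59 w 9.0
```

On the hook at the expected height. I'll ease the downward load and then slide back to feel for the disc.

```bash
python3 - <<'E'
from h import *
s=bot.read_state(); e=s['ee_pos']
up=(e-c0)[2]-42
for k in range(6):
    if bot.read_state()['ft_force'][2]<1.5: break
    up+=0.15; bot.servo_line(hp(44,up),speed=5); bot.dwell(.1); st(f'ease {up:.2f}')
hit=bot.servo_line(hp(33,up),speed=20,until_force=3); st(f'slide1 {hit}')
if not hit:
    hit=bot.servo_line(hp(14,up),speed=8,until_force=2.5); st(f'slide2 {hit}')
bot.dwell(.15); st('settle')
print(up)
E
```

```text
ease 0.56 14.93 hx 44.0 lat -0.0 up 0.4 F along 1.18 lat -0.58 z 0.16 w 9.6
slide1 False 15.62 hx 32.9 lat -0.0 up 0.5 F along 0.00 lat 0.71 z -0.96 w 9.7
slide2 True 16.61 hx 28.1 lat -0.0 up 0.4 F along 1.24 lat -0.29 z 3.19 w 9.7
settle 16.76 hx 28.0 lat -0.0 up 0.4 F along 1.64 lat 0.14 z 6.42 w 9.6
0.5561401696830274
```

```bash
python3 - <<'E'
from h import *
x,up=28.0,0.55
for k in range(12):
    f=bot.read_state()['ft_force']; fa=f@hd
    if fa>5.2: break
    if f[2]>2.5: up+=0.15
    x-=0.1 if fa>3 else 0.2
    bot.servo_line(hp(x,up),speed=4); bot.dwell(.12); st(f'x {x:.2f} up {up:.2f}')
E
```

```text
x 27.80 up 0.70 17.3 hx 27.9 lat -0.0 up 0.5 F along 5.67 lat 2.20 z -2.49 w 9.2
```

The disc is met at hx≈28. Holding while averaging the force.

```bash
python3 - <<'E'
from h import *
x=27.8
def avg(T=.2):
    F=[]
    for _ in range(int(T/.02)): bot.dwell(.02); F.append(bot.read_state()['ft_force'])
    F=np.array(F); a=F@hd; print('along mean %.2f min %.2f max %.2f  z %.2f clock %.2f'%(a.mean(),a.min(),a.max(),F[:,2].mean(),bot.read_state()['clock'])); return a.mean()
m=avg(.2)
for k in range(4):
    if 5.3<m<6.8: break
    x+=-.06 if m<6 else .06
    bot.servo_line(hp(x,.7),speed=3); m=avg(.15); print('x',x)
avg(.7); st('hold')
E
```

```text
along mean 5.07 min 4.23 max 5.47  z -2.41 clock 17.47
along mean 5.20 min 4.47 max 5.90  z -1.85 clock 17.83
x 27.740000000000002
along mean 5.86 min 5.51 max 6.40  z -2.42 clock 18.20
x 27.680000000000003
along mean 5.53 min 4.55 max 6.23  z -2.29 clock 18.78
hold 18.78 hx 27.9 lat -0.0 up 0.5 F along 5.32 lat 2.16 z -2.42 w 9.0
```

```bash
python3 - <<'E'
from h import *
def avg(T=.2):
    F=[]
    for _ in range(int(T/.02)): bot.dwell(.02); F.append(bot.read_state()['ft_force'])
    F=np.array(F); a=F@hd; print('along mean %.2f min %.2f max %.2f  z %.2f clock %.2f'%(a.mean(),a.min(),a.max(),F[:,2].mean(),bot.read_state()['clock'])); return a.mean()
x=27.58
bot.servo_line(hp(x,.7),speed=3); m=avg(.15)
if m<5.6: x-=.06; bot.servo_line(hp(x,.7),speed=3)
avg(.8)
# ease the push, settle the plate onto the hook, let go
e=bot.servo_line(hp(x+.2,.6),speed=4); avg(.1)
bot.servo_line(hp(x+.2,.45),speed=4); avg(.1); st('eased')
for w in (11,13,16,20): bot.move_gripper(w); st()
bot.dwell(.3)
im=[cam(n)['image'] for n in("scene","wrist")]
cv2.imwrite("pics/rel.png",np.hstack([cv2.resize(im[0][200:350,290:440],(400,400),interpolation=cv2.INTER_CUBIC),cv2.resize(im[1],(400,400))]))
E
```

```text
along mean 6.21 min 5.83 max 6.69  z -2.40 clock 19.15
along mean 6.11 min 5.31 max 7.35  z -2.45 clock 19.82
along mean 5.41 min 4.53 max 5.88  z -1.79 clock 20.15
along mean 4.94 min 4.52 max 5.45  z -0.70 clock 20.48
eased 20.48 hx 27.9 lat -0.0 up 0.5 F along 4.52 lat 1.83 z 0.56 w 9.8
 20.7 hx 27.5 lat -0.1 up 0.4 F along 1.13 lat -0.06 z -1.13 w 10.9
 20.92 hx 27.5 lat 0.0 up 0.4 F along -0.31 lat -0.17 z 0.15 w 13.1
 21.13 hx 27.7 lat 0.0 up 0.4 F along 0.16 lat 1.42 z -0.01 w 15.9
 21.35 hx 27.8 lat -0.0 up 0.5 F along 0.20 lat 0.66 z -0.13 w 20.0
```

View pics/rel.png

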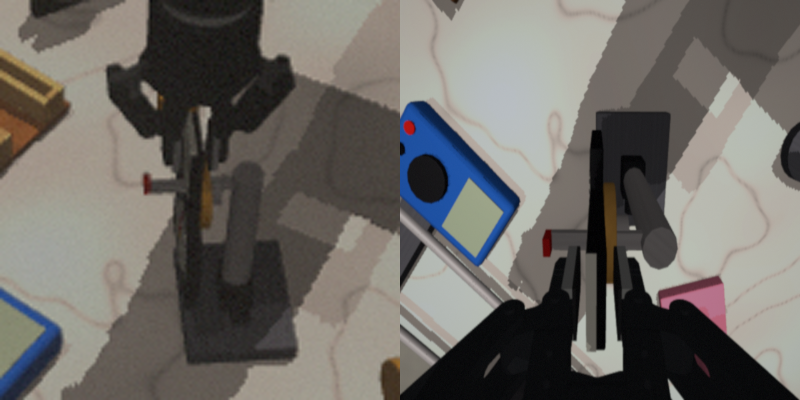

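The dial hangs on the hook against the brass disc, with the fingers clear on both sides. Retreat straight up and check that it is straight and still.

```bash
python3 - <<'E'
from h import *
bot.move_gripper(30); bot.servo_line(hp(27.8,60),speed=40); bot.servo_line(hp(27.8,140),speed=100); st('up')
bot.dwell(1.0)
im=[];old=None
for t in range(2):
  for n in("scene","side","wrist"):
    c=cam(n); P=cloud(c); b=(P-c0)@np.stack([hd,hn,[0,0,1]],1); b[...,0]+=62.5
    I=c['image'].astype(int); 
    w=(b[...,0]>20)&(b[...,0]<45)&(abs(b[...,1])<55)&(b[...,2]>-112)&(b[...,2]<65)&(I.max(-1)-I.min(-1)<60)
    p=b[w]; k=np.linalg.lstsq(np.c_[p[:,1:],np.ones(len(p))],p[:,0],rcond=None)[0]
    bb=p[p[:,2]<-25]
    print(n,len(p),np.percentile(p,1,axis=0).round(1),np.percentile(p,99,axis=0).round(1),'tilt deg (yaw,pitch)',np.degrees(k[:2]).round(1))
    im.append(c['image'])
  bot.dwell(.4)
print('frame diff',[int(np.abs(im[i].astype(int)-im[i+3]).max(-1).__gt__(50).sum()) for i in range(3)])
cv2.imwrite("pics/fin.png",np.hstack([cv2.resize(im[3][180:340,230:390],(400,400),interpolation=cv2.INTER_CUBIC),cv2.resize(im[4][140:380,240:440],(400,480))[:400]]))
E
```

```text
up 24.6 hx 27.7 lat -0.1 up 139.2 F along 0.23 lat 0.25 z -0.23 w 29.7
scene 669 [  20.9  -42.6 -100.8] [41.6 46.4 58.1] tilt deg (yaw,pitch) [-4.5 -1.6]
side 1304 [  22.4  -47.4 -102.9] [38.9 40.7 55.9] tilt deg (yaw,pitch) [ 2.8 -0.8]
wrist 2407 [ 20.4 -45.8 -77.3] [43.6 19.8 57.7] tilt deg (yaw,pitch) [ 1.2 -0.5]
scene 672 [  20.5  -41.7 -101.3] [41.7 45.7 57.8] tilt deg (yaw,pitch) [-4.4 -1.5]
side 1299 [  22.7  -47.3 -103. ] [38.6 41.2 55.9] tilt deg (yaw,pitch) [ 2.7 -0.9]
wrist 2402 [ 20.4 -45.8 -77.5] [43.5 19.8 57.8] tilt deg (yaw,pitch) [ 1.  -0.4]
frame diff [0, 0, 0]
```

View pics/fin.png

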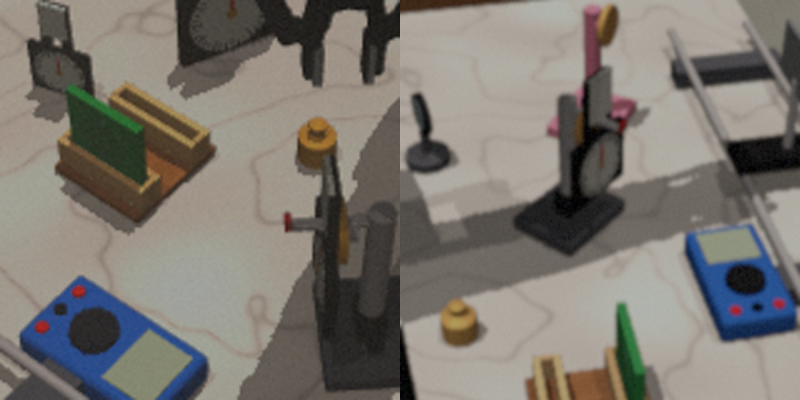

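```bash
python3 -c "
from h import *
print(bot.finish_job(), bot.read_state()['clock'])"
```

```text
the job is handed in; nothing more can be done
the job is handed in; nothing more can be done
```

The dial is hanging by its slot on the grey stand's hook, face outward and against the brass stop disc. I handed the job in at about 26 s on the robot's clock.

- **Choice:** I took the middle-sized dial from the rack (top 171 mm above the table) and used the grey stand, not the pink one.
- **Hanging:** The insertion met no contact. When I lowered the plate onto the hook, the contact load rose briefly to about 7 N before I eased it off.
- **Push:** The disc stopped the plate with its mid-thickness about 28 mm from the hook's root. The final hold averaged 6.1 N over about 0.7 s, between 5.3 and 7.4 N. I then eased the push slightly (to about 4.5–5 N) and opened the gripper in small steps.
- **Last checks:** Two sets of pictures about 0.5 s apart showed no movement, and the robot was clear. The filter, meter and weight looked undisturbed in the last pictures, as did the lens in the side view. I compared these by eye, not by measuring.
- **Disagreement:** The cameras did not agree on the plate's remaining yaw. The wrist camera gave about 1°, the side camera +3° and the scene camera −4°. The two fixed cameras see the plate at few pixels, so I took it as straight. All three put the lean out of vertical at 1.6° or less.

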